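Dose the cleaner and hold the sandwich press open for wiping

ROBOT

A 6-joint arm with a two-finger parallel gripper is mounted at the origin on the work surface. World frame = base frame: x ahead of the robot, y to its left, z up, the work surface at z = 0. Lengths are in m, angles in rad, forces in N, time in s.
With the tool pointing down it reaches from about 0.3 to 0.825 m from the base axis. Payload 5.4 kg.
Tool frame: the origin (TCP) lies between the finger pads; the fingertips stand 8 mm ahead of it and the grasp point (between the pads) lies 11 mm behind it; z points along the fingers, y is the line along which they close (so a half turn about z gives the same grasp; the last joint's range is limited). The gripper opens to 92 mm and grips with 3 to 60 N. Pads are 20 mm wide; open, the fingers measure 128 mm over their backs; the gripper's body (75 mm by 189 mm) begins 69 mm behind the grasp point.
Start: joints at [-1.524, 0.158, 1.597, -0, 1.386, -0.21], TCP at [0.146, -0.556, 0.223] pointing down, gripper open.
Joint ranges: [-2.91, 2.91], [-0.94, 2.29], [0.18, 2.7], [-1.29, 4.43], [0.17, 2.64], [-3, 3]. Speed limits (rad/s): [2.57, 2.57, 3.14, 3.14, 3.14, 3.14].

INTERFACE

Orientations are given as a unit quaternion [x, y, z, w].
In Python, from workcell import robot, cams, job gives the robot as it stands.
- The arm moves only by the tool carry_out, never from a script. Its arguments are lists of equal length, an entry for each row: "travel": the shift along the tool's x, y, z in mm, a list of three; "spin": the turn about the tool's z in degrees. A call has 1 to 5 rows; each row is the pose to reach, as a shift and turn from the pose commanded when the call began, along the tool's axes at that moment; what a row does not reach only later rows make up. A row lasts 1/8 s, in which the tool goes at most 62.5 mm and 10.7 degrees, less where a joint would pass 70% of its speed; a pose out of reach is approached as far as the arm can. A call with a gripper value outside its range is refused whole. "claw" is the closure, from 0 (fully open) to 1 (shut), set as the call begins (left out, the last holds). The fingers move at their own pace and stop on an object; the grip force is fixed at half the most. Time passes only in rows, so rows that repeat a pose let the fingers close. It gives the time, the measured TCP pose, the force, the opening and the grip force at its end, in the units of the state.
- robot.get_obs(): the state, without advancing time (a new reading comes with each control period).
- cams.snapshot(name): name is "scene" or "top" or "wrist"; returns the picture (400x640x3 uint8, blue, green, red); there is no depth.
- cams.camera_params(name): a dict with "fx", "fy", "cx", "cy" (pixels), "k1" (the pictures are not rectified: a ray, as slopes to the right and down, at radius r is drawn at 1 + k1 r^2 times it, then the intrinsics apply), "position" and "attitude" of the camera in the world; the wrist camera has in their place "tool_from_camera" (4x4, takes a point from camera to tool coordinates, whose origin is the TCP and whose axes are the flange's). Camera axes: x right, y down, z forward; pixel columns grow to the right and rows downward; lengths in m; the calibration is good to about 2 mm. A picture is of the moment at which its call begins: read the wrist's pose just before it. camera_params takes no time and is no camera call.
- job.hand_in(): hands the job in; it is judged then, once.
The state is a dict: "time": time; "q": joint angles; "joint_vel": joint speeds; "effort": joint torques, N m; "ee_pos": TCP position; "ee_rot": TCP orientation; "ft_force": force on the tool from outside, world axes, zero at the start; "moment": the same for the moment, N m; "gripper_width": finger opening in m; "grasp_force": force on a finger pad.
Only numpy, scipy, OpenCV 4.12 (cv2) and the standard library are available. Lean on these libraries where they do the work, as an engineer would, in place of code of your own. Each camera call takes 0.05 s, during which the arm holds its last target. There are 200 camera calls.

TASK

The sandwich press needs wiping: while its lid is still shut, press the white cap of the blue cleaner canister all the way down for a moment so that it doses into the steel dish, and let the cap spring back up. Then take the lid by its front handle, raise it to 60 degrees from shut (within 8 degrees) and hold it there: the lid falls shut by itself, so finish still holding it, without letting go. Leave the dish under the spout and everything else standing where it is.

Things in the scene. Friction and masses are not known exactly. Their poses are not given: they have to be found in the camera images.
- press: Sandwich press, black with a brushed steel top, 190 mm deep (its x), 230 mm wide (its y), 93 mm high with the lid shut; fixed to the counter, cannot slide. Origin: on the counter under the base; the base runs from x = -80 to +110 mm and y = -115 to +115 mm in its frame. z up, the handle side is its -x. It may stand left or right, turned up to 0.35 rad.
- press_hinge (a point): Middle of the lid's hinge line, at (100, 0, 70) mm in the press's frame; the hinge line runs along the press's y.
- press_lid (a joint): Lid angle in rad: 0 lid level; shut it settles at -0.01 to -0.03, grows as the front is raised, stop at 1.35 (77 degrees); 60 degrees is 1.047. The lid (0.45 to 0.9 kg, with a light closing spring) falls shut from every angle. Its slab is 180 mm long from the hinge line, 230 mm wide, 34 mm thick (11 mm below to 23 mm above the hinge line when shut).
- lid_handle (a point): Middle of the black D-shaped handle on the lid's front: a round bar 16 mm thick along the press's y, straight for 110 mm, its axis 235 mm from the hinge line and level with it at joint value 0 (64 to 68 mm above the counter when shut, as the lid settles a little). Between bar and slab is an opening: bar axis to slab edge 55 mm, free 47 mm, nothing below it but the counter. The round bar can turn between two fingers that straddle it. The point turns with the lid.
- dispenser: Blue cleaner canister, 72 mm diameter, with white band, fixed on a grey tray 190 x 100 x 8 mm, cannot move. Origin: on the counter under the canister's axis; the tray runs from x = -130 to +60 mm; z up, the spout points along its -x.
- pump_cap (a joint): Travel of the canister's white cap in m: 0 up, 0.012 fully down, straight down. A spring returns it; about 2.4 N start it and 6 N hold it fully down. It doses at 0.009.
- cap_top (a point): Centre of the flat top of the white cap, a disc 40 mm across, 192 mm above the counter when up; a spout 10 mm thick reaches 76 mm along the dispenser's -x, its top 3 mm below the cap's top.
- dish: Small loose steel dish, 72 mm across, 22 mm high, on the tray under the spout, 80 mm from the canister's axis. Origin: centre of its underside. To be left there.
- mug: Blue ceramic mug, 80 mm across, 95 mm high, bystander; origin under its centre.
- jar: Amber glass jar, 68 mm across, 100 mm high, bystander at the left; origin under its centre.
- soap: Green bottle with a yellow cap, 60 mm across, 170 mm high, bystander behind (not the cleaner); origin under its centre.
- spatula: Spatula lying flat at the right, bystander; origin under its middle, lying along its x.
- shaker: Steel shaker, 44 mm across, 80 mm high, bystander at the right; origin under its centre.
Mind the look-alikes: they are no part of the job. Leave any black or purple look-alike of the dish alone.

How it is judged:
By the outcome, as a careful person would: the job done as asked, in the order asked, and still so for the second after the job is handed in, while the arm keeps its last pose, push and grip.
It also fails if it takes over 48 s, if anything falls off the work surface, if the arm or the gripper's body presses on something with over 40 N, if the wrist force passes 120 N, or if a joint passes its speed limit or range.

## Working session

There is one attempt and no reset: what is moved stays moved. The work goes in short steps, Python scripts to look and compute and a tool call to move; the robot and the scene stay as the last step left them, time stands still between calls to the robot, and variables do not carry over. Pictures are saved under pics/ and viewed, at most 10 in all, crops included, and the job is handed in when it is done.

Besides the shell and the picture viewer there is one more tool, called after "Emit:" by a JSON object that holds its "api" and its "payload", one argument or row to a line. carry_out: Moves the arm, as the interface text tells. Its arguments: {"type":"object","properties":{"travel":{"type":"array","items":{"type":"array","items":{"type":"number"}}},"spin":{"type":"array","items":{"type":"number"}},"claw":{"type":"number"}},"required":["travel","spin"]}

```bash
ls; mkdir -p pics
cat > h.py <<'E'
import numpy as np, cv2
from scipy.spatial.transform import Rotation as R
from workcell import robot, cams, job
def snap(n,f):
    im=cams.snapshot(n); cv2.imwrite('pics/'+f,im); return im
def campose(n,p,obs=None):
    if n!='wrist':
        a=np.array(p['attitude'],float)
        M=a if a.shape==(3,3) else R.from_quat(a).as_matrix()
        return M,np.array(p['position'])
    T=np.eye(4);T[:3,:3]=R.from_quat(obs['ee_rot']).as_matrix();T[:3,3]=obs['ee_pos']
    W=T@np.array(p['tool_from_camera']);return W[:3,:3],W[:3,3]
def ray(n,uv,obs=None):
    p=cams.camera_params(n);M,o=campose(n,p,obs)
    d=np.array([(uv[0]-p['cx'])/p['fx'],(uv[1]-p['cy'])/p['fy']]);s=d.copy()
    for _ in range(20): s=d/(1+p['k1']*(s@s))
    return o,M@np.array([s[0],s[1],1.])
def onz(n,uv,z,obs=None):
    o,d=ray(n,uv,obs);return o+d*(z-o[2])/d[2]
def proj(n,X,obs=None):
    p=cams.camera_params(n);M,o=campose(n,p,obs);c=M.T@(np.array(X)-o);s=c[:2]/c[2];s=s*(1+p['k1']*(s@s))
    return np.array([s[0]*p['fx']+p['cx'],s[1]*p['fy']+p['cy']])
E
python3 - <<'E'
from h import *
a=snap('top','top0.png');b=snap('scene','scene0.png')
for n in('top','scene','wrist'):print(n,cams.camera_params(n))
o=robot.get_obs();print(o)
E
```

```text
pics
top {'fx': 383.2083439210168, 'fy': 383.2083439210168, 'cx': 320.5473464639048, 'cy': 199.85621537967575, 'k1': -0.022831092809133348, 'position': array([0.33257135, 0.02159368, 1.39747981]), 'attitude': array([-0.67668304,  0.72827481, -0.07921396,  0.07376325])}
scene {'fx': 509.1160079383432, 'fy': 509.1160079383432, 'cx': 316.95836918376864, 'cy': 202.75592239629975, 'k1': -0.13829503551961062, 'position': array([ 1.30527505, -0.41040581,  1.50143341]), 'attitude': array([ 0.83637144,  0.47504627, -0.13706936, -0.23669777])}
wrist {'fx': 331.18379486821976, 'fy': 331.18379486821976, 'cx': 322.55289619061057, 'cy': 199.09174411291605, 'k1': -0.020209295770425083, 'tool_from_camera': array([[-1.82541189e-04, -9.65919071e-01, -2.58844189e-01,
         7.18966253e-02],
       [ 9.99999824e-01, -3.22468465e-04,  4.98127016e-04,
        -7.11274771e-04],
       [-5.64619473e-04, -2.58844052e-01,  9.65918960e-01,
        -1.61809436e-01],
       [ 0.00000000e+00,  0.00000000e+00,  0.00000000e+00,
         1.00000000e+00]])}
{'time': 0.1, 'q': array([-1.52408372e+00,  1.58951818e-01,  1.59808776e+00,  7.40038553e-06,
        1.38620182e+00, -2.10066879e-01]), 'joint_vel': array([-7.62818894e-04, -1.78724982e-03, -1.66906573e-03,  4.31277650e-04,
        7.02547937e-05,  6.46512002e-04]), 'effort': array([-3.94496237e-04, -3.86503351e+01, -3.22960675e+01,  7.02933781e-02,
        3.39706976e-02, -4.54328585e-05]), 'ee_pos': array([ 0.14600528, -0.55559231,  0.22174587]), 'ee_rot': array([ 9.91769103e-01,  1.28036584e-01,  7.08824763e-05, -8.21331038e-04]), 'ft_force': array([0.38359638, 0.19084208, 0.5945935 ]), 'moment': array([-0.01410581, -0.04014839, -0.01534018]), 'grasp_force': 0.0, 'gripper_width': 0.09182374789992061}
```

View pics/top0.png

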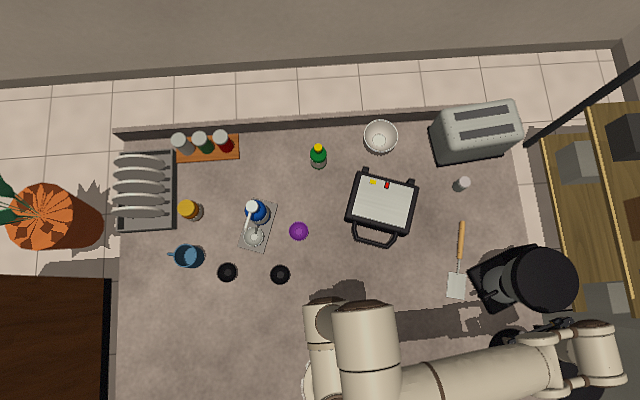

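View pics/scene0.png

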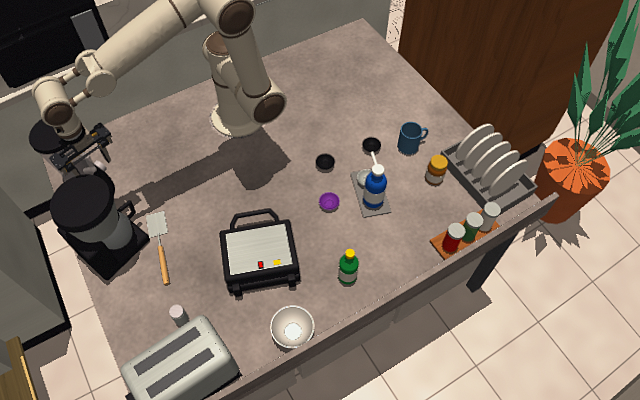

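The top view shows:
- **Press:** about (382,203), with its handle bar near (372,243).
- **Cleaner canister:** blue, on the grey tray near (256,211), with the steel dish at (253,237).
- **Look-alikes, not part of the job:** black dishes at (227,272) and (280,274), a purple one at (299,231), and the green soap bottle at (318,156).

The canister with the white cap and spout on a tray is the one meant. I'll confirm it in one crop.

Run:
```python
from h import *
a=cv2.imread('pics/top0.png');b=cv2.imread('pics/scene0.png')
A=cv2.resize(a[185:265,225:305],(400,400),interpolation=cv2.INTER_CUBIC)
B=cv2.resize(b[140:220,335:415],(400,400),interpolation=cv2.INTER_CUBIC)
C=np.hstack([A,B]);cv2.imwrite('pics/crop1.png',C)
C=cv2.resize(a[160:260,335:435],(400,400),interpolation=cv2.INTER_CUBIC);D=cv2.resize(b[200:300,210:310],(400,400),interpolation=cv2.INTER_CUBIC)
cv2.imwrite('pics/crop2.png',np.hstack([C,D]))
```

```text
(no output)
```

View pics/crop1.png

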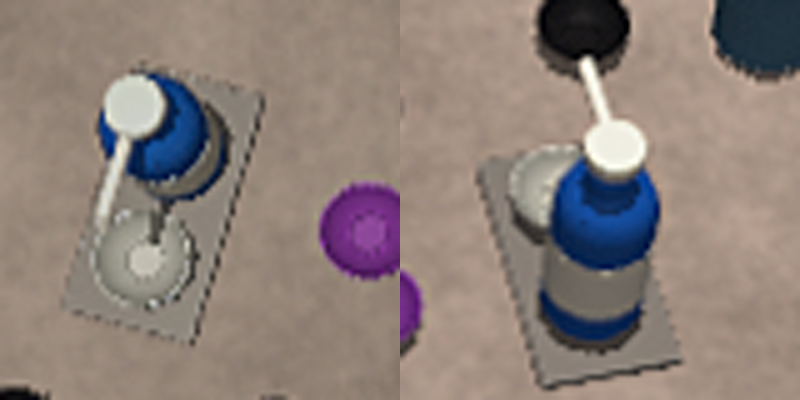

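View pics/crop2.png

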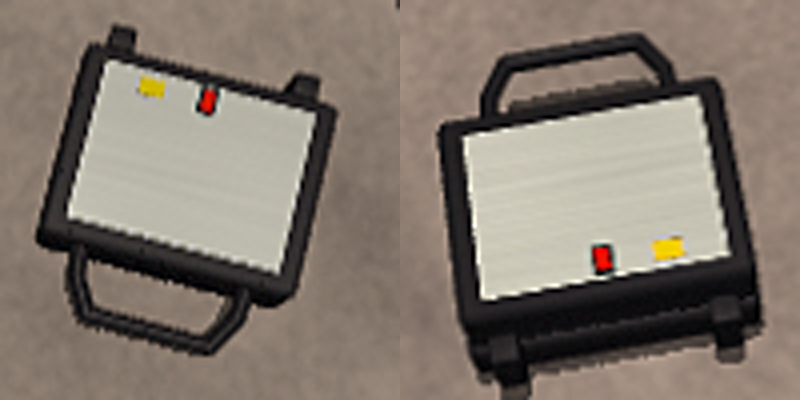

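The crop confirms the blue canister with white cap and spout over the steel dish. The cap is at top (252,206) and scene (378,169). The press's handle bar runs from top (356,239) to (387,246). Next, triangulate and check sizes.

Run:
```python
from h import *
def tri(u,v):
    o1,d1=ray('top',u);o2,d2=ray('scene',v)
    s=np.linalg.lstsq(np.c_[d1,-d2],o2-o1,rcond=None)[0]
    p,q=o1+s[0]*d1,o2+s[1]*d2;return (p+q)/2,np.linalg.norm(p-q)
f=lambda x,y,s,a,b:np.array([(x+.5)/s-.5+a,(y+.5)/s-.5+b])
T5=lambda x,y:f(x,y,5,225,185);S5=lambda x,y:f(x-400,y,5,335,140)
T4=lambda x,y:f(x,y,4,335,160);S4=lambda x,y:f(x-400,y,4,210,200)
print('cap',tri(T5(135,106),S5(615,147)),onz('top',T5(135,106),.192),onz('scene',S5(615,147),.192))
print('tray',[onz('top',T5(*c),.008)[:2].round(4) for c in[(140,66),(262,95),(193,342),(66,305)]])
print('dish',onz('top',T5(143,258),.012))
print('spouttip',onz('top',T5(103,222),.184),onz('scene',S5(588,63),.184))
l,r=onz('top',T4(85,316),.066),onz('top',T4(208,346),.066);print('bar top',l,r,np.linalg.norm(l-r))
l2,r2=onz('scene',S4(630,42),.066),onz('scene',S4(507,63),.066);print('bar scene',l2,r2)
C=[onz('top',T4(*c),.093)[:2] for c in[(104,60),(317,111),(281,275),(67,217)]];print('plate',C,np.mean(C,0))
for a,b in((0,1),(1,2),(2,3),(3,0)):
    d=C[b]-C[a];print(np.linalg.norm(d),np.arctan2(d[1],d[0]))
```

```text
cap (array([0.59528389, 0.22647636, 0.1904728 ]), np.float64(0.0031433480133354484)) [0.59428104 0.22474808 0.192     ] [0.59650427 0.22732006 0.192     ]
tray [array([0.6643, 0.251 ]), array([0.6356, 0.1615]), array([0.4574, 0.2201]), array([0.4907, 0.3109])]
dish [0.52030616 0.25323645 0.012     ]
spouttip [0.52191992 0.2491545  0.184     ] [0.52775047 0.25410939 0.184     ]
bar top [ 0.47835144 -0.11214342  0.066     ] [ 0.44449147 -0.21616319  0.066     ] 0.1093920051080667
bar scene [ 0.47892559 -0.11726258  0.066     ] [ 0.44477667 -0.21356305  0.066     ]
plate [array([ 0.70005665, -0.14730382]), array([ 0.64002863, -0.32969718]), array([ 0.49804697, -0.28058756]), array([ 0.56195487, -0.10186669])] [ 0.60002178 -0.21486381]
0.19201744736129886 -1.8887437421301347
0.1502349695787761 2.8085866622463302
0.18980350894161885 1.2273803512375692
0.14538443729180178 -0.317856252377037
```

```bash
cat >> h.py <<'E'
def go(x,y,z,yh=None):
    o=robot.get_obs();M=R.from_quat(o['ee_rot']).as_matrix()
    s=M.T@(np.array([x,y,z])-o['ee_pos'])*1000;h=np.arctan2(M[1,1],M[0,1])
    print('shift mm',s.round(1),'spin deg',None if yh is None else np.degrees(-(yh-h)).round(2),'pos',o['ee_pos'].round(4),'F',o['ft_force'].round(1),'w',round(o['gripper_width'],4),'t',o['time'])
E
python3 -c "
from h import *
go(.595,.226,.30,-.33)"
```

```text
shift mm [ 632.8 -642.1  -77. ] spin deg -56.38 pos [ 0.146  -0.5556  0.2217] F [0.4 0.2 0.6] w 0.0918 t 0.1
```

Emit:
{"api": "carry_out", "payload": {
  "travel": [
    [0, 0, -50],
    [0, 0, -100],
    [0, 0, -100]
  ],
  "spin": [0, 0, 0],
  "claw": 1
}}

```text
time: 0.48
ee_pos: [0.1462, -0.5581, 0.3274]
ee_rot: [0.992, 0.128, -0.0, 0.004]
ft_force: [-0.5, -0.3, -0.6]
gripper_width: 0.0643
grasp_force: 0.0
```

Emit:
{"api": "carry_out", "payload": {
  "travel": [
    [41, -42, 0],
    [83, -84, 0],
    [125, -126, 0],
    [167, -168, 0],
    [209, -210, 0]
  ],
  "spin": [0, 0, 0, 0, 0]
}}

```text
time: 1.1
ee_pos: [0.2951, -0.2976, 0.3208]
ee_rot: [0.992, 0.128, -0.0, -0.001]
ft_force: [0.4, -0.8, 0.7]
gripper_width: 0.0139
grasp_force: 0.0
```

Emit:
{"api": "carry_out", "payload": {
  "travel": [
    [42, -43, 0],
    [84, -86, 0],
    [126, -129, 0],
    [168, -171, 0],
    [210, -213, 0]
  ],
  "spin": [0, 0, 0, 0, 0]
}}

```text
time: 1.72
ee_pos: [0.4439, -0.0385, 0.321]
ee_rot: [0.992, 0.128, -0.001, -0.0]
ft_force: [0.6, 0.3, 0.7]
gripper_width: 0.0002
grasp_force: 0.0
```

Emit:
{"api": "carry_out", "payload": {
  "travel": [
    [0, 0, 0],
    [0, 0, 0],
    [0, 0, 0],
    [0, 0, 0],
    [0, 0, 0]
  ],
  "spin": [-10, -20, -30, -40, -50]
}}

```text
time: 2.35
ee_pos: [0.4432, -0.0403, 0.3208]
ee_rot: [0.843, 0.538, -0.001, -0.001]
ft_force: [-0.1, -0.1, -0.5]
gripper_width: 0.0003
grasp_force: 0.0
```

```bash
python3 -c "
from h import *
go(.595,.226,.30,-.33)
print(robot.get_obs()['q'])"
```

```text
shift mm [305.5  25.4  20.6] spin deg -6.04 pos [ 0.4432 -0.0403  0.3208] F [-0.1 -0.1 -0.5] w 0.0003 t 2.35
[-3.63515342e-01 -2.36571768e-01  1.78888812e+00 -2.61789225e-05
  1.59227663e+00  7.19811996e-02]
```

Emit:
{"api": "carry_out", "payload": {
  "travel": [
    [60, 5, 0],
    [120, 10, 0],
    [180, 15, 0],
    [220, 20, 0],
    [225, 25, 0]
  ],
  "spin": [-6, -6, -6, -6, -6]
}}

```text
time: 2.98
ee_pos: [0.5623, 0.1541, 0.3201]
ee_rot: [0.815, 0.58, -0.002, -0.001]
ft_force: [0.6, -1.0, 0.1]
gripper_width: 0.0002
grasp_force: 0.0
```

Run:
```python
from h import *
o=robot.get_obs();im=snap('wrist','w1.png')
go(.595,.226,.29,-.33)
print(proj('wrist',[.5953,.2265,.192],o),proj('wrist',o['ee_pos']+[0,0,-.008],o))
```

```text
shift mm [79.7  6.6 30.3] spin deg -0.28 pos [0.5626 0.1529 0.3204] F [-1.5 -0.9 -0.4] w 0.0005 t 3.025
[333.24900865 102.31300093] [324.32583608 246.67471698]
```

View pics/w1.png

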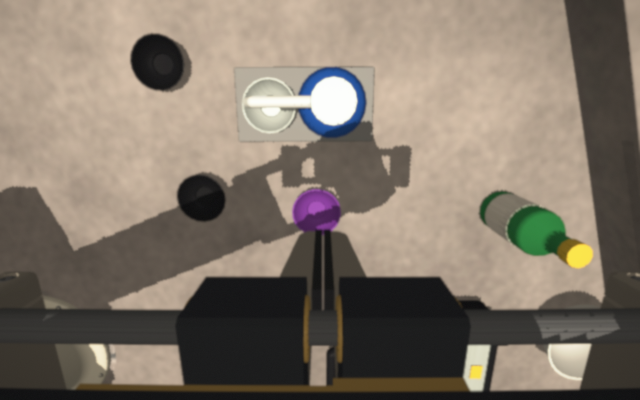

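The wrist view shows the cap at (333,101). My estimate projects to (333,102), so it holds. Moving over the cap.

Emit:
{"api": "carry_out", "payload": {
  "travel": [
    [40, 3, 0],
    [80, 6, 0],
    [80, 6, 40],
    [80, 6, 80],
    [80, 6, 106]
  ],
  "spin": [0, 0, 0, 0, 0]
}}

```text
time: 3.65
ee_pos: [0.5932, 0.2239, 0.2135]
ee_rot: [0.816, 0.578, -0.002, -0.001]
ft_force: [0.0, 0.5, 0.0]
gripper_width: 0.0003
grasp_force: 0.0
```

Emit:
{"api": "carry_out", "payload": {
  "travel": [
    [0, 0, 0],
    [0, 0, 8],
    [0, 0, 12],
    [0, 0, 12]
  ],
  "spin": [0, 0, 0, 0]
}}

```text
time: 4.15
ee_pos: [0.5948, 0.2256, 0.205]
ee_rot: [0.816, 0.579, 0.0, 0.0]
ft_force: [-0.6, 0.5, 0.1]
gripper_width: 0.0004
grasp_force: 0.0
```

```bash
python3 -c "
from h import *
go(.595,.226,.188)"
```

```text
shift mm [ 0.4  0.1 17. ] spin deg None pos [0.5948 0.2256 0.205 ] F [-0.6  0.5  0.1] w 0.0004 t 4.15
```

Emit:
{"api": "carry_out", "payload": {
  "travel": [
    [0, 0, 5],
    [0, 0, 10],
    [0, 0, 14],
    [0, 0, 14]
  ],
  "spin": [0, 0, 0, 0]
}}

```text
time: 4.65
ee_pos: [0.5952, 0.2258, 0.1912]
ee_rot: [0.816, 0.579, 0.001, 0.0]
ft_force: [1.1, -0.3, 5.4]
gripper_width: 0.0005
grasp_force: 2.5
```

Emit:
{"api": "carry_out", "payload": {
  "travel": [
    [0, 0, 3],
    [0, 0, 3]
  ],
  "spin": [0, 0]
}}

```text
time: 4.9
ee_pos: [0.5953, 0.2258, 0.1886]
ee_rot: [0.816, 0.579, 0.001, 0.0]
ft_force: [0.8, -0.4, 6.2]
gripper_width: 0.0004
grasp_force: 2.9
```

Emit:
{"api": "carry_out", "payload": {
  "travel": [
    [0, 0, 1],
    [0, 0, 2],
    [0, 0, 2]
  ],
  "spin": [0, 0, 0]
}}

```text
time: 5.28
ee_pos: [0.5953, 0.2259, 0.1883]
ee_rot: [0.816, 0.579, 0.001, 0.001]
ft_force: [-3.5, -0.5, 12.9]
gripper_width: 0.0006
grasp_force: 6.3
```

The cap has bottomed: force rose to 12.9 N with no further travel. Release, retract and move towards the handle.

Emit:
{"api": "carry_out", "payload": {
  "travel": [
    [0, 0, -10],
    [0, 0, -20],
    [0, 0, -60],
    [0, 0, -100],
    [0, 0, -120]
  ],
  "spin": [0, 0, 0, 0, 0]
}}

```text
time: 5.9
ee_pos: [0.5948, 0.2258, 0.3075]
ee_rot: [0.816, 0.579, 0.001, 0.0]
ft_force: [-0.2, -0.6, -0.0]
gripper_width: 0.0002
grasp_force: 0.0
```

Run:
```python
from h import *
o=robot.get_obs();im=snap('wrist','w2.png')
go(.4616,-.1648,.20,-.33)
print(proj('wrist',[.595,.226,.192],o),proj('wrist',[.595,.226,.180],o))
```

```text
shift mm [-413.3    2.2  108.7] spin deg -0.38 pos [0.5956 0.2259 0.3096] F [ 0.2 -0.   2.8] w 0.0007 t 5.95
[323.7063979  197.09736195] [323.65317746 193.73286339]
```

Emit:
{"api": "carry_out", "payload": {
  "travel": [
    [-60, 0, 0],
    [-120, 0, 0],
    [-180, 0, 0],
    [-240, 0, 0],
    [-300, 0, 0]
  ],
  "spin": [0, 0, 0, 0, 0],
  "claw": 0.55
}}

```text
time: 6.58
ee_pos: [0.4938, -0.0587, 0.3036]
ee_rot: [0.815, 0.579, -0.001, -0.001]
ft_force: [1.3, -0.2, 0.1]
gripper_width: 0.0413
grasp_force: 0.0
```

Emit:
{"api": "carry_out", "payload": {
  "travel": [
    [-60, 2, 0],
    [-105, 2, 0],
    [-113, 2, 0],
    [-113, 2, 0]
  ],
  "spin": [0, 0, 0, 0]
}}

```text
time: 7.08
ee_pos: [0.4598, -0.1643, 0.3044]
ee_rot: [0.816, 0.578, -0.0, -0.001]
ft_force: [0.6, 0.7, 0.7]
gripper_width: 0.0416
grasp_force: 0.0
```

Run:
```python
from h import *
o=robot.get_obs();im=snap('wrist','w3.png')
go(.4616,-.1648,.055,-.33)
for p in ([.4783,-.1121,.066],[.4445,-.2162,.066],[.4616,-.1648,.066]):print(proj('wrist',p,o))
```

```text
shift mm [ -0.8   2.1 249.7] spin deg -0.35 pos [ 0.4601 -0.1638  0.3047] F [-0.2 -0.7 -0.1] w 0.0413 t 7.125
[324.03231475 125.84418459]
[325.96895205 214.18391954]
[325.36382236 171.96128322]
```

View pics/w3.png

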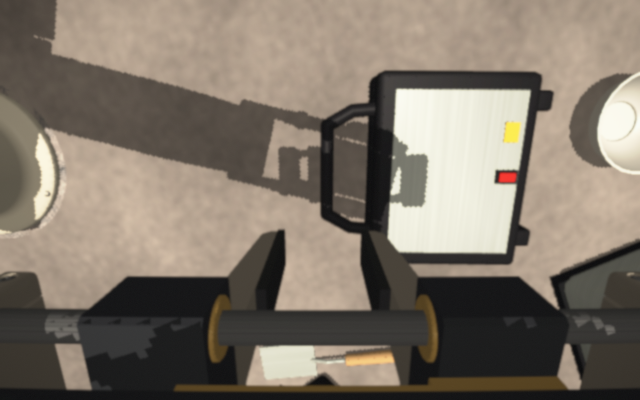

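The wrist view shows the bar at column ~327, rows 124 to 212, parallel to the pads. The prediction was (325, 126 to 214). Descend with 3 mm in y.

Emit:
{"api": "carry_out", "payload": {
  "travel": [
    [0, 3, 60],
    [0, 3, 120],
    [0, 3, 170],
    [0, 3, 200],
    [0, 3, 200]
  ],
  "spin": [0, 0, 0, 0, 0]
}}

```text
time: 7.75
ee_pos: [0.4614, -0.163, 0.103]
ee_rot: [0.815, 0.58, -0.001, -0.003]
ft_force: [0.2, 0.1, 0.1]
gripper_width: 0.0413
grasp_force: 0.0
```

Emit:
{"api": "carry_out", "payload": {
  "travel": [
    [0, 0, 20],
    [0, 0, 40],
    [0, 0, 48],
    [0, 0, 48]
  ],
  "spin": [0, 0, 0, 0]
}}

```text
time: 8.25
ee_pos: [0.4636, -0.1656, 0.0584]
ee_rot: [0.815, 0.579, 0.0, 0.0]
ft_force: [0.6, -0.0, 0.1]
gripper_width: 0.0415
grasp_force: 0.0
```

Run:
```python
from h import *
o=robot.get_obs();im=snap('wrist','w4.png')
go(.4616,-.1648,.055,-.33)
print(proj('wrist',[.4783,-.1121,.066],o))
```

```text
shift mm [ 0.3 -2.5  3.8] spin deg -0.35 pos [ 0.4638 -0.1659  0.0588] F [-0.4 -0.2  0.5] w 0.0412 t 8.3
[316.51820694 149.10290895]
```

View pics/w4.png

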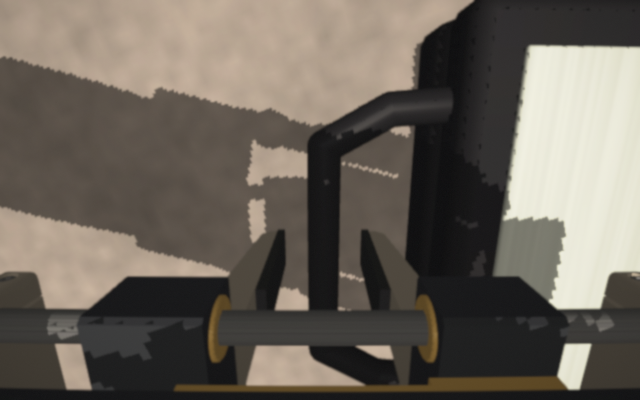

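The bar, at column ~324, sits midway between the fingers at columns 285 and 361. Down 3 mm and close.

Emit:
{"api": "carry_out", "payload": {
  "travel": [
    [0, 0, 3],
    [0, 0, 3],
    [0, 0, 3],
    [0, 0, 3],
    [0, 0, 3]
  ],
  "spin": [0, 0, 0, 0, 0],
  "claw": 1
}}

```text
time: 8.93
ee_pos: [0.4637, -0.1661, 0.055]
ee_rot: [0.816, 0.579, 0.0, 0.001]
ft_force: [3.7, 0.0, 1.0]
gripper_width: 0.0149
grasp_force: 30.0
```

Run:
```python
from h import *
go(.4616,-.1648,.055,-.33)
# arc rel. to grasp: tool y ~ press +x, tool z down
for d in (10,20,30,40,50,60):
    a=np.radians(d);a0=-.02;print(d,(235*(np.cos(a0)-np.cos(a))).round(1),(-235*(np.sin(a)-np.sin(a0))).round(1))
```

```text
shift mm [ 0.5 -2.4  0. ] spin deg -0.39 pos [ 0.4637 -0.1661  0.055 ] F [3.7 0.  1. ] w 0.0149 t 8.925
10 3.5 -45.5
20 14.1 -85.1
30 31.4 -122.2
40 54.9 -155.8
50 83.9 -184.7
60 117.5 -208.2
```

Emit:
{"api": "carry_out", "payload": {
  "travel": [
    [0, 0.3, -17],
    [0, 1.2, -29],
    [0, 2.8, -41.5],
    [0, 5, -53.5],
    [0, 8, -65.5]
  ],
  "spin": [0, 0, 0, 0, 0]
}}

```text
time: 9.55
ee_pos: [0.4711, -0.1689, 0.1201]
ee_rot: [0.816, 0.579, 0.0, 0.001]
ft_force: [8.6, -3.9, -6.3]
gripper_width: 0.0148
grasp_force: 30.0
```

Run:
```python
from h import *
go(.4616,-.1648,.055,-.33)
f=lambda d:np.array([235*(1-np.cos(np.radians(d))),-235*np.sin(np.radians(d))])
for b in (15,30,45):print([(f(b+k)-f(b)).round(1) for k in (3,6,9,12,15)])
```

```text
shift mm [  0.7 -10.4  65. ] spin deg -0.39 pos [ 0.4711 -0.1689  0.1201] F [ 8.6 -3.9 -6.3] w 0.0148 t 9.55
[array([  3.5, -11.8]), array([  7.6, -23.4]), array([ 12.3, -34.8]), array([ 17.6, -45.9]), array([ 23.5, -56.7])]
[array([  6.4, -10.5]), array([ 13.4, -20.6]), array([ 20.9, -30.4]), array([ 28.9, -39.7]), array([ 37.3, -48.7])]
[array([ 8.9, -8.5]), array([ 18.3, -16.5]), array([ 28. , -23.9]), array([ 38.2, -30.9]), array([ 48.7, -37.3])]
```

Emit:
{"api": "carry_out", "payload": {
  "travel": [
    [0, 4.5, -12],
    [0, 9, -23.5],
    [0, 14, -35],
    [0, 19.5, -46],
    [0, 25.5, -56.5]
  ],
  "spin": [0, 0, 0, 0, 0]
}}

```text
time: 10.18
ee_pos: [0.4921, -0.1762, 0.1764]
ee_rot: [0.815, 0.579, -0.002, -0.003]
ft_force: [-8.1, -0.3, 0.2]
gripper_width: 0.0149
grasp_force: 30.0
```

Emit:
{"api": "carry_out", "payload": {
  "travel": [
    [0, 6.5, -10.5],
    [0, 13.5, -20.5],
    [0, 21, -30.5],
    [0, 29, -39.5],
    [0, 37.5, -48.5]
  ],
  "spin": [0, 0, 0, 0, 0]
}}

```text
time: 10.8
ee_pos: [0.5262, -0.1883, 0.2266]
ee_rot: [0.815, 0.579, -0.004, -0.004]
ft_force: [-18.1, 2.4, 11.6]
gripper_width: 0.0151
grasp_force: 30.0
```

Run:
```python
from h import *
o=robot.get_obs();z=o['ee_pos'][2]+.011-.070;r=(o['ee_pos'][:2]-[.4637,-.1661])@[np.cos(.33),-np.sin(.33)]
go(.4616,-.1648,.055,-.33);print(z,r,np.degrees(np.arctan2(z,.235-r)),np.hypot(z,.235-r))
```

```text
shift mm [  1.1 -66.8 172.3] spin deg -0.36 pos [ 0.5262 -0.1883  0.2266] F [-18.1   2.4  11.6] w 0.0151 t 10.8
0.16758464864950906 0.06634024738491809 44.81680376053811 0.237761911615717
```

Emit:
{"api": "carry_out", "payload": {
  "travel": [
    [0, -1, -2],
    [0, -2, -3],
    [0, -2, -3]
  ],
  "spin": [0, 0, 0]
}}

```text
time: 11.18
ee_pos: [0.5274, -0.1887, 0.2282]
ee_rot: [0.816, 0.579, -0.001, -0.001]
ft_force: [-4.4, -1.9, -0.1]
gripper_width: 0.0151
grasp_force: 30.0
```

Emit:
{"api": "carry_out", "payload": {
  "travel": [
    [0, 8.5, -9],
    [0, 17.5, -17],
    [0, 27, -25],
    [0, 37, -32],
    [0, 47, -38.5]
  ],
  "spin": [0, 0, 0, 0, 0]
}}

```text
time: 11.8
ee_pos: [0.5721, -0.2045, 0.2672]
ee_rot: [0.816, 0.579, -0.001, -0.0]
ft_force: [-5.1, -4.2, -0.4]
gripper_width: 0.0151
grasp_force: 30.0
```

Emit:
{"api": "carry_out", "payload": {
  "travel": [
    [0, 0, 0],
    [0, 0, 0]
  ],
  "spin": [0, 0]
}}

```text
time: 12.05
ee_pos: [0.572, -0.2045, 0.2672]
ee_rot: [0.816, 0.579, -0.001, 0.0]
ft_force: [-4.7, -3.6, 1.7]
gripper_width: 0.0148
grasp_force: 30.0
```

Run:
```python
from h import *
o=robot.get_obs();z=o['ee_pos'][2]+.011-.070;r=(o['ee_pos'][:2]-[.4637,-.1661])@[np.cos(.33),-np.sin(.33)]
go(.4616,-.1648,.055,-.33);print(z,r,np.degrees(np.arctan2(z,.235-r)),np.hypot(z,.235-r))
a=snap('scene','s5.png');b=snap('top','t5.png')
C=np.hstack([cv2.resize(a[140:320,190:340],(375,450)),cv2.resize(b[130:310,320:470],(375,450))]);cv2.imwrite('pics/c5.png',C)
# bar + lid hinge check: bar mid in the scene, predicted at angle
h=np.array([.4637+.235*.946,-.1661-.235*.324]);x=np.array([.946,-.324]);y=np.array([.324,.946])
for d in(52,60,68):
    t=np.radians(d)
    for s in(-.055,.055):
        p=[*(h-x*.235*np.cos(t)+y*s),.07+.235*np.sin(t)];q=proj('scene',p);w=proj('top',p)
        print(d,s,((q-[190,140])*2.5).round(),((w-[320,130])*2.5+[375,0]).round())
```

```text
shift mm [   1.2 -117.2  212.3] spin deg -0.39 pos [ 0.572  -0.2045  0.2672] F [-4.7 -3.6  1.7] w 0.0148 t 12.05
0.20820370317488324 0.11487491764029853 60.01679947777297 0.24037224762368042
52 -0.055 [100. 174.] [585. 202.]
52 0.055 [194. 157.] [497. 179.]
60 -0.055 [100. 186.] [593. 177.]
60 0.055 [196. 169.] [504. 155.]
68 -0.055 [101. 202.] [601. 152.]
68 0.055 [199. 184.] [511. 129.]
```

View pics/c5.png

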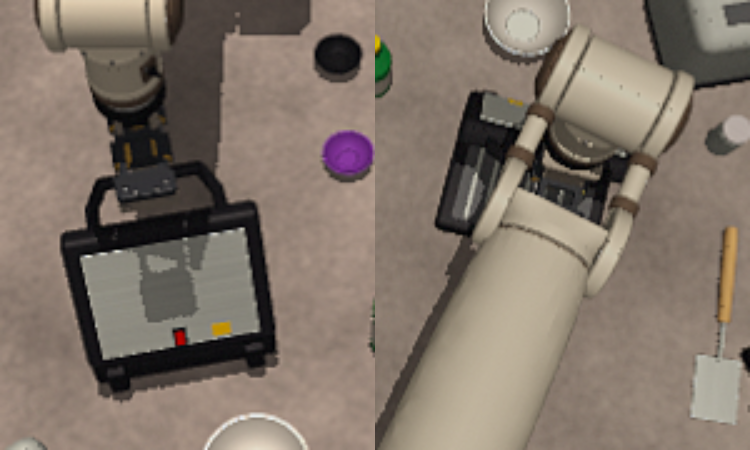

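The lid is up. The bar's ends at crop (103,184) and (205,168) match the 60° prediction of (100,186) and (196,169), and the grip is steady. A last check of the cap and dish.

Run:
```python
import cv2,numpy as np
a,b=cv2.imread('pics/scene0.png'),cv2.imread('pics/s5.png')
s=np.s_[140:220,335:415];cv2.imwrite('pics/c6.png',np.hstack([cv2.resize(i[s],(400,400)) for i in(a,b)]))
```

```text
(no output)
```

View pics/c6.png

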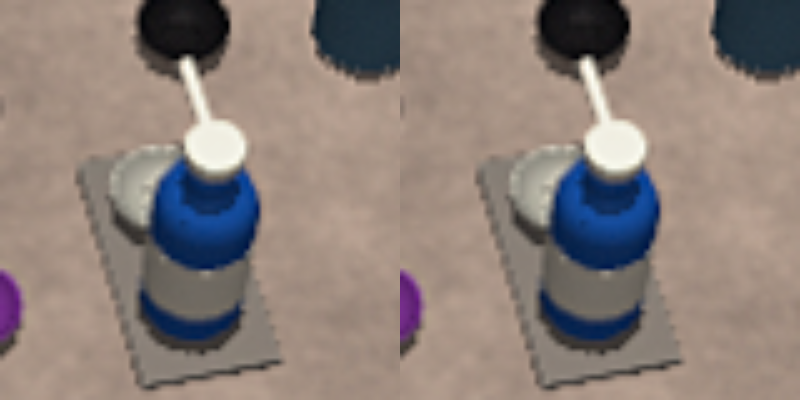

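The cap is back up at (615,147) and the dish is unmoved; before and after are identical.

```bash
python3 -c "
from h import *
print(job.hand_in())"
```

```text
the job is handed in; nothing more can be done
None
```

I pressed the cap fully down with the lid shut and it sprang back up; the lid is now held at about 60 degrees by its handle, the dish is still under the spout, and the job is handed in at about 12 s (result not shown).

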